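# Sort hollow from solid blanks out of a clamshell case

### The arm

A 7-joint arm with a two-finger parallel gripper is mounted at the origin on a cart in front of the work surface, level with it; the furniture and walls round the work are solid. World frame = base frame: x ahead of the robot, y to its left, z up, the work surface at z = 0. Lengths are in m, angles in rad, forces in N, time in s.
With the tool pointing down it reaches from about 0.4 to 0.85 m from the base axis. Payload 10.4 kg.
Tool frame: the origin (TCP) lies on the centre line of the jaws, within the pads' length; the fingertips stand 11 mm ahead of it and the grasp point (between the pads) lies 8 mm behind it; z points along the fingers, y is the line along which they close (so a half turn about z gives the same grasp; the last joint's range is limited). The gripper opens to 87 mm and grips with 3 to 60 N. Pads are 19 mm wide; open, the fingers measure 117 mm over their backs; the gripper's body (75 mm by 190 mm) begins 51 mm behind the grasp point.
Start: joints at [1.095, 0.332, -0.065, 1.46, 0.022, 1.35, -0.088], TCP at [0.273, -0.562, 0.234] pointing down, gripper open.
Joint ranges: [-2.6, 2.6], [-0.5, 2.12], [-1.47, 1.34], [0.16, 2.42], [-1.27, 4.41], [0.06, 2.06], [-2.6, 2.6]. Speed limits (rad/s): [2.22, 2.22, 2.79, 2.79, 3.14, 3.14, 3.14].

### API

Orientations are given as a unit quaternion [x, y, z, w].
In Python, from bench import r gives the robot as it stands.
- The arm moves only by the shell command python3 -m pendant 'ROWS' [OPENING] [FORCE]. ROWS is JSON, a list of rows, each a list of 4 numbers: the shift along the tool's x, y, z in m, then the turn about the tool's z in rad. A call has 1 to 8 rows; each row shifts and turns the commanded pose from where the row before left it, along the tool's axes as they then stand; what a row does not reach is not made up. A row lasts 1/12 s, in which the tool goes at most 41.7 mm and 7.16 degrees, less where a joint would pass 70% of its speed; a pose out of reach is approached as far as the arm can. A call with a gripper value outside its range is refused whole. OPENING is the opening, from 0 (shut) to 1 (fully open), set as the call begins (- or left out, the last holds). The fingers move at their own pace and stop on an object; FORCE is the grip in N (left out, the last holds). Time passes only in rows, so rows that do not move let the fingers close. It gives the time, the measured TCP pose, the force, the opening and the grip force at its end, in the units of the state.
- r.read_state(): the state, without advancing time (a new reading comes with each control period).
- r.camera(name): name is "scene" or "top" or "wrist"; returns a dict with "img" (400x640x3 uint8, red, green, blue), "camera_matrix" (3x3 intrinsics, pixels), "dist_coeffs" ([k1, k2, p1, p2, k3] as OpenCV has them; the pictures are not rectified), "xyz" and "attitude" of the camera in the world. Camera axes: x right, y down, z forward; pixel columns grow to the right and rows downward; lengths in m; the calibration is good to about 2 mm. A picture is of the moment at which its call begins. There is no depth.
- r.close_job(): hands the job in; it is judged then, once.
Trained networks look in the newest picture that a camera, given by its name, has taken for a name from the list of things; names that differ only in an ending like _2 or _b are one class to them, and where a whole thing is asked for, a point or a joint stands for the part that bears it (a point fixed in the world has none). Each returns a list of dicts, best first, with "score" (0 to 1); they miss things now and then, are a little off and sometimes report something else, mostly with a low value. They report only what shows in the picture. A call takes as long as a camera call.
- r.outline_of(thing, camera): "mask" (400x640 bool, what is visible of it) and "bbox" ([centre column, centre row, width, height] in pixels, round what is visible of it).
The state is a dict: "time": time; "joint_positions": joint angles; "joint_vel": joint speeds; "joint_torque": joint torques, N m; "ee_pos": TCP position; "eef_rot": TCP orientation; "ft_force": force on the tool from outside, world axes, zero at the start; "torque": the same for the moment, N m; "width": finger opening in m; "grip_force": force on a finger pad.
Only numpy, scipy, OpenCV 4.12 (cv2) and the standard library are available. Lean on these libraries where they do the work, as an engineer would, in place of code of your own. Each camera call takes 0.05 s, during which the arm holds its last target. There are 200 camera calls.

### The job

Swing the lid of the grey clamshell case up and over past vertical until it stays open by itself. Take out all the hexagonal steel blanks, feel by lifting each which are solid and which are hollow, and put the solid ones in the plain aluminium bin and the hollow ones in the black partitioned tray. Then shut the case again, leaving the other things on the table alone.

Things in the scene. Friction and masses are not known exactly. Their poses are not given: they have to be found in the camera images.
- case: grey clamshell case, fixed. Origin: centre of its underside; x from handle side to hinge side, y along it, z up. 84 (x) x 252 (y) mm, floor 4 mm; front and end walls 14 mm high, hinge-side wall 22, a padding strip 20 wide and 12 high along its inside. Shut, 57 mm high. Blanks stand on the floor in a row along y (x about -14 mm), places 48 mm apart from y = -96 to 96 mm, some empty.
- case_lid (a joint): angle of the case's lid: 0 shut, grows as the lid swings up and back about the hinge, 2.0 (115 degrees) fully open against its stop. No latch. A light lid (220 g, slight damping): below about 1 rad it falls shut, well past that it falls on back and stays open by itself.
- lid_hinge (a point): middle of the lid's hinge line, fixed to the case: x = +41, z = +22 mm in the case's frame; the hinge line runs along the case's y.
- lid_handle (a point): middle of the lid's handle, a round steel bar 10 mm thick parallel to the hinge line, 78 mm free between its two arms, standing 36 mm off the lid's front wall. With the lid shut it is 119 mm in front of the hinge line and 18 mm above it (40 mm above the table); it moves with the lid. Pinched from above it can turn between the fingers as the lid swings.
- tray: shallow black tray with one low cross partition, for hollow blanks, fixed. Origin: centre of its underside; 105 (x) x 150 (y) mm, rim 16 mm high, walls 3 mm, floor 2 mm thick; the partition is 12 mm high and lies across at y = -18 mm.
- bin: plain bare aluminium bin without partition, for solid blanks, fixed. Origin: centre of its underside; 120 (x) x 170 (y) mm, 28 mm high, walls 3 mm, floor 3 mm thick.
- blank_1_center (a point): centre of a plain steel hexagonal blank, 32 mm across flats, 37 mm across corners, 40 mm high. Its z axis is the hexagon's axis; flats face its own +-y and every 60 degrees from there, corners its +-x. It is either solid (250 to 310 g) or a closed hollow shell (70 to 90 g); nothing outside tells which. May be absent.
- blank_2_center (a point): centre of a plain steel hexagonal blank, 32 mm across flats, 37 mm across corners, 40 mm high. Its z axis is the hexagon's axis; flats face its own +-y and every 60 degrees from there, corners its +-x. It is either solid (250 to 310 g) or a closed hollow shell (70 to 90 g); nothing outside tells which. May be absent.
- blank_3_center (a point): centre of a plain steel hexagonal blank, 32 mm across flats, 37 mm across corners, 40 mm high. Its z axis is the hexagon's axis; flats face its own +-y and every 60 degrees from there, corners its +-x. It is either solid (250 to 310 g) or a closed hollow shell (70 to 90 g); nothing outside tells which. May be absent.
- blank_4_center (a point): centre of a plain steel hexagonal blank, 32 mm across flats, 37 mm across corners, 40 mm high. Its z axis is the hexagon's axis; flats face its own +-y and every 60 degrees from there, corners its +-x. It is either solid (250 to 310 g) or a closed hollow shell (70 to 90 g); nothing outside tells which. May be absent.
- blank_5_center (a point): centre of a plain steel hexagonal blank, 32 mm across flats, 37 mm across corners, 40 mm high. Its z axis is the hexagon's axis; flats face its own +-y and every 60 degrees from there, corners its +-x. It is either solid (250 to 310 g) or a closed hollow shell (70 to 90 g); nothing outside tells which. May be absent.
- loupe: bystander, loose: black stand loupe, 35 mm across, 37 high; origin at the centre of its underside. Not to be disturbed.
- swab_jar: bystander, loose: small clear jar of swabs, 44 mm across, 73 high; origin at the centre of its underside. Not to be disturbed.
- vial: bystander, loose: small glass vial with black cap, 18 mm across, 52 high; origin at the centre of its underside. Not to be disturbed.
- solvent: bystander, loose: white squeeze bottle with a pointed red cap, 34 mm across, 92 high; origin at the centre of its underside. Not to be disturbed.
- mount: bystander, loose: black resin disc, 30 mm across, 15 high; origin at the centre of its underside. Not to be disturbed.

How it is judged:
On the way:
1. the lid stands open by itself, past vertical (value of joint case_lid above 1.75 rad and contact force between the fingers and case_lid below 0.3 N), for 0.3 s.
At the end, for the whole second after the job is handed in: Every solid blank is at rest on the floor of the aluminium bin and every hollow one on the floor of the black tray, told by the weight it rests with (over or under 1.6 N), its centre within the walls and under 36 mm above the underside; the lid is shut to within 0.06 rad (((x of blank_1_center in the frame of bin between -0.05 and 0.05 m and y of blank_1_center in the frame of bin between -0.074 and 0.074 m and z of blank_1_center in the frame of bin below 0.036 m and linear speed of blank_1 below 0.03 m/s and contact force between blank_1 and bin above 1.6 N) or (x of blank_1_center in the frame of tray between -0.044 and 0.044 m and y of blank_1_center in the frame of tray between -0.068 and 0.068 m and z of blank_1_center in the frame of tray below 0.036 m and linear speed of blank_1 below 0.03 m/s and contact force between blank_1 and tray below 1.6 N)) and ((x of blank_2_center in the frame of bin between -0.05 and 0.05 m and y of blank_2_center in the frame of bin between -0.074 and 0.074 m and z of blank_2_center in the frame of bin below 0.036 m and linear speed of blank_2 below 0.03 m/s and contact force between blank_2 and bin above 1.6 N) or (x of blank_2_center in the frame of tray between -0.044 and 0.044 m and y of blank_2_center in the frame of tray between -0.068 and 0.068 m and z of blank_2_center in the frame of tray below 0.036 m and linear speed of blank_2 below 0.03 m/s and contact force between blank_2 and tray below 1.6 N)) and ((x of blank_3_center in the frame of bin between -0.05 and 0.05 m and y of blank_3_center in the frame of bin between -0.074 and 0.074 m and z of blank_3_center in the frame of bin below 0.036 m and linear speed of blank_3 below 0.03 m/s and contact force between blank_3 and bin above 1.6 N) or (x of blank_3_center in the frame of tray between -0.044 and 0.044 m and y of blank_3_center in the frame of tray between -0.068 and 0.068 m and z of blank_3_center in the frame of tray below 0.036 m and linear speed of blank_3 below 0.03 m/s and contact force between blank_3 and tray below 1.6 N)) and ((x of blank_4_center in the frame of bin between -0.05 and 0.05 m and y of blank_4_center in the frame of bin between -0.074 and 0.074 m and z of blank_4_center in the frame of bin below 0.036 m and linear speed of blank_4 below 0.03 m/s and contact force between blank_4 and bin above 1.6 N) or (x of blank_4_center in the frame of tray between -0.044 and 0.044 m and y of blank_4_center in the frame of tray between -0.068 and 0.068 m and z of blank_4_center in the frame of tray below 0.036 m and linear speed of blank_4 below 0.03 m/s and contact force between blank_4 and tray below 1.6 N)) and ((x of blank_5_center in the frame of bin between -0.05 and 0.05 m and y of blank_5_center in the frame of bin between -0.074 and 0.074 m and z of blank_5_center in the frame of bin below 0.036 m and linear speed of blank_5 below 0.03 m/s and contact force between blank_5 and bin above 1.6 N) or (x of blank_5_center in the frame of tray between -0.044 and 0.044 m and y of blank_5_center in the frame of tray between -0.068 and 0.068 m and z of blank_5_center in the frame of tray below 0.036 m and linear speed of blank_5 below 0.03 m/s and contact force between blank_5 and tray below 1.6 N)) and value of joint case_lid below 0.06 rad); the robot touches nothing.
It fails at once if the black stand loupe is moved more than 40 mm (distance of loupe from where it was at the start of the episode above 0.04 m).
It fails at once if the small clear jar of swabs is moved more than 40 mm (distance of swab_jar from where it was at the start of the episode above 0.04 m).
It fails at once if the small glass vial with black cap is moved more than 40 mm (distance of vial from where it was at the start of the episode above 0.04 m).
It fails at once if the white squeeze bottle with a pointed red cap is moved more than 40 mm (distance of solvent from where it was at the start of the episode above 0.04 m).
It fails at once if the black resin disc is moved more than 40 mm (distance of mount from where it was at the start of the episode above 0.04 m).
Of blank_1, blank_2, blank_3, blank_4, blank_5 only 3 to 5 are there at a start; the rules pass over those that are not, and their reading is None.
At some moment in a run one of blank_1, blank_2, blank_3, blank_4, blank_5 may be knocked a few centimetres aside while the robot is not near it.
Once in a run the grip may slacken for a moment while it holds something.
It also fails if it takes over 210 s, if anything falls off the work surface, if the arm or the gripper's body presses on something with over 40 N, if the wrist force passes 120 N, or if a joint passes its speed limit or range.

## Working session

There is one attempt and no reset: what is moved stays moved. The work goes in short steps, Python scripts to look and compute and a shell command to move; the robot and the scene stay as the last step left them, time stands still between calls to the robot, and variables do not carry over. Pictures are saved under pics/ and viewed, at most 17 in all, crops included, and the job is handed in when it is done.

```bash
ls; mkdir -p pics; python3 - <<'E'
from bench import r
import cv2
s=r.read_state();print(s)
for n in("scene","top"):
    c=r.camera(n);cv2.imwrite(f"pics/{n}0.png",c["img"][:,:,::-1]);print(n,c["camera_matrix"],c["dist_coeffs"],c["xyz"],c["attitude"])
E
```

```text
pics
{'time': 0.0, 'joint_positions': array([ 1.09540635,  0.33288474, -0.06466931,  1.460936  ,  0.02160645,
        1.34990856, -0.08851615]), 'joint_vel': array([ 2.10335437e-04,  1.00869649e-03,  8.24693728e-04,  9.47546944e-04,
       -5.53348052e-04, -9.66189427e-04,  1.09477189e-05]), 'joint_torque': array([ 5.64510483e-04, -6.23254681e+01,  2.53115228e-02, -3.89888334e+01,
       -6.12652232e-02,  3.98827856e-02,  1.15719486e-04]), 'ee_pos': array([ 0.2732361 , -0.56169489,  0.23274837]), 'eef_rot': array([ 9.74484242e-01,  2.24454770e-01, -2.02007893e-04, -6.91700841e-04]), 'ft_force': array([ 0.42084666, -0.57688361,  0.9115448 ]), 'torque': array([-0.00920916, -0.00035064, -0.01648317]), 'grip_force': 0.0, 'width': 0.0870915330713356}
scene [[490.5094032    0.         323.00438913]
 [  0.         490.5094032  203.39755907]
 [  0.           0.           1.        ]] [-0.02171853  0.          0.          0.          0.        ] [-0.31486947  0.73176392  1.03060737] [-0.39094049  0.82497477 -0.37112158  0.16985562]
top [[395.99737984   0.         322.17928818]
 [  0.         395.99737984 196.9754662 ]
 [  0.           0.           1.        ]] [0.0256465 0.        0.        0.        0.       ] [0.34756434 0.02252226 1.29974949] [-0.69862748  0.7124951  -0.04771426  0.04465117]
```

View pics/top0.png

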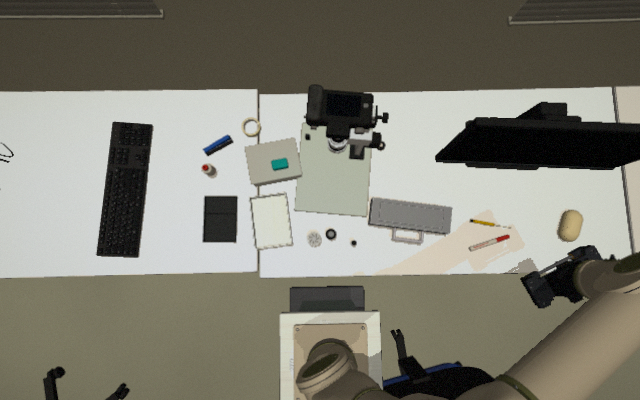

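View pics/scene0.png

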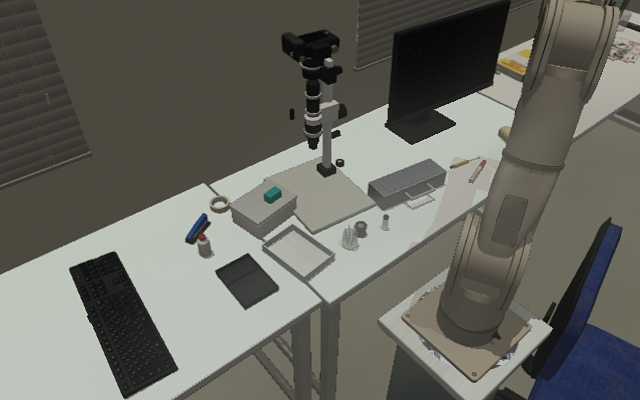

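The top view shows the case at (410,216) with its handle at (407,238). The bin is at (271,221), the tray at (220,219), the jar at (314,239), the loupe at (331,234), the vial at (354,243) and the solvent at (208,170). The microscope is at (340,110) and the monitor is at the upper right.

```bash
cat > h.py <<'E'
import numpy as np, cv2
from scipy.spatial.transform import Rotation as R
from bench import r
def ray(c,uv):
    p=cv2.undistortPoints(np.array(uv,float).reshape(-1,1,2),c["camera_matrix"],np.array(c["dist_coeffs"])).reshape(-1,2)
    d=np.c_[p,np.ones(len(p))]
    return R.from_quat(c["attitude"]).apply(d)
def onz(c,uv,z):
    d=ray(c,uv);o=np.array(c["xyz"]);return o+d*((z-o[2])/d[:,2])[:,None]
def proj(c,P):
    q=R.from_quat(c["attitude"]).inv();rv=q.as_rotvec();t=-q.apply(c["xyz"])
    return cv2.projectPoints(np.array(P,float).reshape(-1,1,3),rv,t,c["camera_matrix"],np.array(c["dist_coeffs"]))[0].reshape(-1,2)
def best(n,cam):
    o=r.outline_of(n,cam);return o
def rect(c,m,z):
    k=max(cv2.findContours(m.astype(np.uint8),0,1)[0],key=cv2.contourArea).reshape(-1,2)
    P=onz(c,k,z)[:,:2]
    (x,y),(w,h),a=cv2.minAreaRect((P*1000).astype(np.float32));return np.array([x,y,w,h,a]).round(1)
def tool():
    s=r.read_state();T=R.from_quat(s["eef_rot"]).as_matrix()
    return s,np.array(s["ee_pos"]),T
def rel(P,yaw=None):
    "tool-frame shift to reach world TCP point P (tool down); yaw=world angle of tool x"
    s,p,T=tool();d=T.T@(np.array(P)-p);y0=np.arctan2(T[1,0],T[0,0])
    print("pos",p.round(4),"yaw",round(np.degrees(y0),1),"zdir",T[:,2].round(3),"shift",d.round(4),"dist",round(np.linalg.norm(d),3))
    if yaw is not None:
        dy=(yaw-y0+np.pi/2)%np.pi-np.pi/2
        print("turn about tool z",round(-dy,3),"q7",s["joint_positions"][6].round(3))
E
python3 - <<'E'
from h import *
for cam in("top","scene"):
    c=r.camera(cam)
    for n,z in(("case",.05),("lid_handle",.04),("tray",.016),("bin",.028),("loupe",.037),("swab_jar",.073),("vial",.052),("solvent",.05),("mount",.015),("blank_1_center",.04)):
        for o in best(n,cam)[:3]:
            print(cam,n,round(o["score"],2),np.round(o["bbox"],1),rect(c,o["mask"],z))
E
```

```text
top case 0.72 [410.  219.5  80.   43.2] [ 443.7 -258.5  254.4  105.5   82. ]
top lid_handle 0.62 [412.2 221.4  82.3  43.6] [ 443.8 -264.   255.3   99.6   82.1]
top tray 0.71 [380.9 147.1   5.9   6.9] [ 685.4 -186.4   17.8   30.6   62.1]
top tray 0.67 [221.4 218.9  32.6  49.1] [453.  348.9 111.9 152.5  88.9]
top bin 0.65 [269.7 220.9  47.4  59.6] [442.7 183.1 181.2 126.5   6.5]
top swab_jar 0.56 [314.  237.1  11.7  12.1] [383.4  44.8  40.1  39.9  88.9]
top solvent 0.59 [211.7 168.6  17.2  12.6] [609.7 379.   48.5  32.7  55.3]
top mount 0.53 [382.1 147.    7.    9.2] [ 686.1 -188.4   16.4   29.2   72.3]
scene case 0.64 [408.7 182.3  80.   49.6] [ 429.3 -244.9  289.   139.5   81.6]
scene lid_handle 0.64 [405.9 183.6  72.8  44.7] [ 435.5 -258.3  281.7  141.8   81.2]
scene tray 0.63 [248.9 283.8  64.7  55. ] [446.6 352.  115.  164.   88.5]
scene tray 0.63 [340.2 163.3   8.5   7.5] [ 678.5 -176.9   27.4   40.    49.3]
scene bin 0.95 [298.1 252.4  71.7  57.8] [433.6 190.8 187.6 135.4   5.9]
scene loupe 0.67 [360.6 227.1  12.   19.1] [383.7   4.4  28.9  66.2  46.8]
scene swab_jar 0.64 [350.  238.4  14.3  23.9] [350.7  75.3  37.4  84.9  42.4]
scene vial 0.39 [385.8 223.7   6.3  12.6] [350.1 -58.8  16.8  59.1  38.9]
scene solvent 0.7 [205.1 246.9  11.1  21.9] [596.4 389.4  29.8  91.2  66.8]
scene mount 0.54 [340.6 163.3   8.8   9.6] [ 679.5 -177.8   27.5   40.2   49.3]
scene blank_1_center 0.41 [405.4 182.6  76.6  44. ] [ 438.3 -257.9  280.7  140.5   81.6]
scene blank_1_center 0.35 [348.4 238.3  13.9  20.8] [374.2  57.   36.8  81.9  51. ]
```

```bash
python3 - <<'E'
from h import *
c=r.camera("top")
print("monitor",onz(c,[[436,160],[640,167]],.35).round(3)[:,:2],onz(c,[[436,160]],.1).round(3))
print("scope tube/box",onz(c,[[338,148],[352,158],[300,182],[247,186]],.1).round(3)[:,:2])
print("case lid corners",onz(c,[[372,198],[452,206],[448,234],[369,226]],.055).round(3)[:,:2]); print("handle",onz(c,[[393,240],[422,243]],.04).round(3)[:,:2])
rel([.42,-.27,.33],np.radians(82))
E
```

```text
monitor [[ 0.558 -0.263]
 [ 0.53  -0.75 ]] [[ 0.614 -0.338  0.1  ]]
scope tube/box [[ 0.658 -0.036]
 [ 0.625 -0.079]
 [ 0.553  0.083]
 [ 0.544  0.245]]
case lid corners [[ 0.505 -0.142]
 [ 0.474 -0.394]
 [ 0.387 -0.375]
 [ 0.416 -0.13 ]]
handle [[ 0.372 -0.206]
 [ 0.36  -0.297]]
pos [ 0.2735 -0.562   0.2336] yaw 25.9 zdir [ 0. -0. -1.] shift [ 0.2595 -0.1985 -0.0965] dist 0.341
turn about tool z -0.978 q7 -0.089
```

```bash
python3 - <<'E'
from h import *
a=r.camera("top");b=r.camera("scene")
def tri(u,v):
    d=ray(a,[u])[0];e=ray(b,[v])[0];d/=np.linalg.norm(d);e/=np.linalg.norm(e)
    A=np.array(a["xyz"]);B=np.array(b["xyz"]);st=np.linalg.lstsq(np.c_[d,-e],B-A,rcond=None)[0]
    P,Q=A+st[0]*d,B+st[1]*e;return ((P+Q)/2).round(3),np.linalg.norm(P-Q).round(3)
print("mon bl",tri((436,160),(390,107)),"mon tl",tri((436,160),(393,37)),tri((478,118),(393,37)),tri((478,118),(390,107)))
print("box top near corner",tri((302,178),(296,203)),tri((252,185),(265,236)))
print("scope tube bottom",tri((336,152),(313,148)))
E
python3 -m pendant '[[0.033,-0.025,-0.012,0],[0.033,-0.025,-0.012,0],[0.033,-0.025,-0.012,0],[0.033,-0.025,-0.012,0],[0.033,-0.025,-0.012,0],[0.033,-0.025,-0.012,0],[0.033,-0.025,-0.012,0],[0.028,-0.023,-0.012,0]]'
python3 -m pendant '[[0,0,0,-0.122],[0,0,0,-0.122],[0,0,0,-0.122],[0,0,0,-0.122],[0,0,0,-0.122],[0,0,0,-0.122],[0,0,0,-0.122],[0,0,0,-0.122]]'
python3 - <<'E'
from h import *
rel([.42,-.27,.33],np.radians(82))
c=r.camera("wrist");cv2.imwrite("pics/w1.png",c["img"][:,:,::-1]);print(c["xyz"],R.from_quat(c["attitude"]).as_matrix().round(2))
E
```

```text
mon bl (array([ 0.586, -0.297,  0.231]), np.float64(0.003)) mon tl (array([ 0.528, -0.215,  0.5  ]), np.float64(0.008)) (array([ 0.637, -0.336,  0.431]), np.float64(0.006)) (array([ 0.749, -0.481,  0.088]), np.float64(0.0))
box top near corner (array([0.578, 0.082, 0.044]), np.float64(0.008)) (array([0.55 , 0.234, 0.027]), np.float64(0.023))
scope tube bottom (array([ 0.63 , -0.025,  0.17 ]), np.float64(0.007))
time: 2.02
ee_pos: [0.4162, -0.2768, 0.3275]
eef_rot: [0.974, 0.225, 0.0, 0.0]
ft_force: [0.3, 0.0, -0.1]
width: 0.0872
grip_force: 0.0
time: 2.68
ee_pos: [0.4153, -0.2793, 0.3269]
eef_rot: [0.754, 0.657, 0.0, 0.0]
ft_force: [-0.1, 0.9, -0.4]
width: 0.0873
grip_force: 0.0
pos [ 0.4153 -0.2793  0.3269] yaw 82.2 zdir [ 0. -0. -1.] shift [ 0.0098  0.0034 -0.0031] dist 0.011
turn about tool z 0.004 q7 0.356
[ 0.42573767 -0.20817272  0.47774031] [[ 0.99 -0.13 -0.04]
 [-0.14 -0.95 -0.27]
 [-0.    0.27 -0.96]]
```

View pics/w1.png

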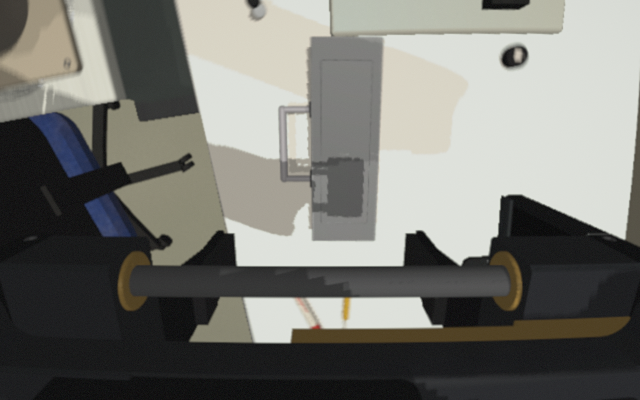

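In the wrist view, the case lid has its corners at (311,38), (383,38), (376,240) and (312,240). The handle bar is at column 284, rows 107–181.

```bash
python3 - <<'E'
from h import *
c=r.camera("wrist")
P=onz(c,[[311,38],[383,38],[376,240],[312,240]],.057)[:,:2];print(P.round(4),np.linalg.norm(P-np.roll(P,-1,0),axis=1).round(4))
H=onz(c,[[284,110],[285,178]],.042)[:,:2];print(H.round(4),np.linalg.norm(H[0]-H[1]))
for o in r.outline_of("case","wrist")[:1]: print(o["score"],o["bbox"]); cv2.imwrite("pics/m.png",o["mask"]*255); print(rect(c,o["mask"],.055))
for a,b in((0,3),(1,2)):
    d=P[a]-P[b];print("y-axis dir",np.degrees(np.arctan2(d[1],d[0])))
d=H[0]-H[1];print(np.degrees(np.arctan2(d[1],d[0])))
E
```

```text
[[ 0.4244 -0.1353]
 [ 0.5062 -0.1454]
 [ 0.4771 -0.3918]
 [ 0.3929 -0.381 ]] [0.0824 0.2481 0.0849 0.2477]
[[ 0.3801 -0.2112]
 [ 0.3683 -0.2966]] 0.08623114054157481
0.96 [333.1, 140.4, 105.3, 204.8]
[ 430.8 -260.6  255.1  124.6   81.8]
y-axis dir 82.69803269888455
y-axis dir 83.26239192047362
82.12007021930074[ WARN:0@2.654] global loadsave.cpp:1063 imwrite_ Unsupported depth image for selected encoder is fallbacked to CV_8U.
```

```bash
python3 - <<'E'
from h import *
rel([.376,-.239,.12],np.radians(82.7))
E
```

```text
pos [ 0.4153 -0.2793  0.3268] yaw 81.7 zdir [ 0. -0. -1.] shift [ 0.0342 -0.0448  0.2068] dist 0.214
turn about tool z -0.018 q7 0.347
```

```bash
python3 -m pendant '[[0.006,-0.0075,0.034,-0.015],[0.006,-0.0075,0.034,0],[0.006,-0.0075,0.034,0],[0.006,-0.0075,0.034,0],[0.005,-0.0075,0.034,0],[0.005,-0.0075,0.034,0],[0,0,0,0],[0,0,0,0]]' 0.28 20
python3 - <<'E'
from h import *
rel([.376,-.239,.033],np.radians(82.7))
c=r.camera("wrist");cv2.imwrite("pics/w2.png",c["img"][:,:,::-1])
print(proj(c,[[.376,-.239,.04],[.376,-.239,.033]]))
E
```

```text
time: 3.5
ee_pos: [0.3745, -0.2394, 0.1226]
eef_rot: [0.751, 0.66, -0.0, -0.001]
ft_force: [0.7, 0.1, 0.9]
width: 0.0416
grip_force: 0.0
pos [ 0.3745 -0.2394  0.1226] yaw 82.6 zdir [-0.002  0.001 -1.   ] shift [0.0005 0.0016 0.0896] dist 0.09
turn about tool z -0.002 q7 0.32
[[320.87165011 206.03490379]
 [320.85926344 203.25660328]]
```

View pics/w2.png

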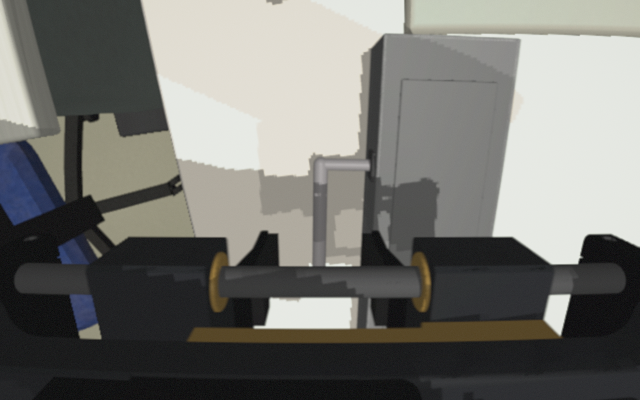

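The bar is at column 320, midway between the fingers, as predicted. I'll descend and pinch it.

```bash
python3 -m pendant '[[0,0,0,0],[0,0.0015,0.03,0],[0,0,0.03,0],[0,0,0.03,0],[0,0,0,0],[0,0,0,0]]' 0.28 20
python3 -m pendant '[[0,0,0,0],[0,0,0,0],[0,0,0,0],[0,0,0,0],[0,0,0,0],[0,0,0,0]]' 0 25
python3 - <<'E'
from h import *
# arc waypoints in tool frame (tool y ~ +case x dir, z down)
a0=np.arctan2(.018,-.119)
s,p,T=tool();C=np.array([.992,-.127,0]);print("case x in tool",(T.T@C).round(3))
rad=np.hypot(.119,.018);prev=0
for th in np.arange(0,1.71,.12):
    x=rad*np.cos(a0-th);z=rad*np.sin(a0-th);print(round(th,2),round((x+.119)*1000,1),round((z-.018)*1000,1))
E
```

```text
time: 4.05
ee_pos: [0.3772, -0.2403, 0.0337]
eef_rot: [0.751, 0.661, 0.0, -0.0]
ft_force: [0.5, 0.6, 0.2]
width: 0.0246
grip_force: 0.0
time: 4.55
ee_pos: [0.374, -0.2404, 0.034]
eef_rot: [0.751, 0.66, -0.002, -0.002]
ft_force: [-15.7, 1.8, 13.7]
width: 0.0087
grip_force: 25.0
case x in tool [ 0.001  1.    -0.005]
0.0 -0.0 -0.0
0.12 3.0 14.1
0.24 7.7 27.8
0.36 14.0 40.8
0.48 21.8 52.9
0.6 30.9 64.0
0.72 41.4 74.0
0.84 53.0 82.6
0.96 65.5 89.8
1.08 78.8 95.4
1.2 92.7 99.4
1.32 106.9 101.7
1.44 121.3 102.3
1.56 135.7 101.2
1.68 149.9 98.3
```

```bash
python3 -m pendant '[[0,-0.003,-0.002,0],[0,0.003,-0.0141,0],[0,0.0047,-0.0137,0],[0,0.0063,-0.013,0],[0,0.0078,-0.0121,0]]'
python3 -m pendant '[[0,0.0091,-0.0111,0],[0,0.0105,-0.01,0],[0,0.0116,-0.0086,0],[0,0.0125,-0.0072,0],[0,0,0,0]]'
python3 -m pendant '[[0,0.0133,-0.0056,0],[0,0.0139,-0.004,0],[0,0.0142,-0.0023,0],[0,0.0144,-0.0006,0],[0,0,0,0],[0,0,0,0]]'
python3 - <<'E'
from h import *
c=r.camera("scene");i=c["img"][100:300,280:600];cv2.imwrite("pics/s2.png",cv2.resize(i,None,fx=2,fy=2)[:,:,::-1])
E
```

```text
time: 4.97
ee_pos: [0.3968, -0.2436, 0.0902]
eef_rot: [0.751, 0.661, 0.001, 0.003]
ft_force: [8.3, -6.0, -11.7]
width: 0.0091
grip_force: 25.0
time: 5.38
ee_pos: [0.4412, -0.25, 0.1283]
eef_rot: [0.751, 0.661, 0.0, 0.003]
ft_force: [-5.0, -3.8, 10.2]
width: 0.0089
grip_force: 25.0
time: 5.88
ee_pos: [0.4953, -0.2574, 0.1397]
eef_rot: [0.751, 0.66, 0.0, 0.003]
ft_force: [-2.2, -6.3, 3.5]
width: 0.0088
grip_force: 25.0
```

View pics/s2.png

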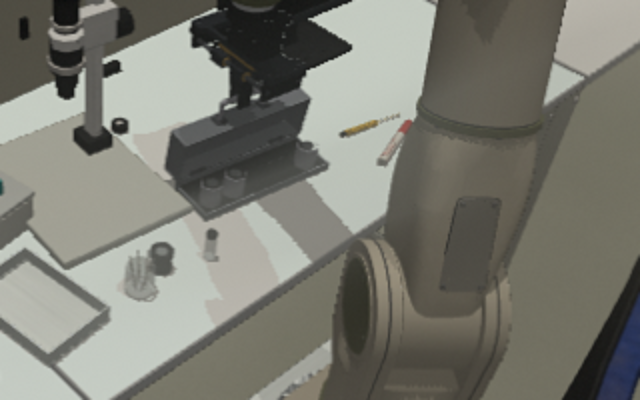

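The lid stands at about 1.45 rad. Three blanks are visible in the case: two near its +y end and one near its -y end. I'll release and go up.

```bash
python3 -m pendant '[[0,0.005,0,0],[0,0,0,0],[0,0,0,0],[0,0,0,0]]' 0.6 25
python3 -m pendant '[[0,0,-0.03,0],[0,-0.01,-0.04,0],[0,-0.03,-0.028,0],[0,-0.04,0,0],[0,-0.04,0,0],[0,0,0,0],[0,0,0,0],[0,0,0,0]]' 0.6
python3 - <<'E'
from h import *
c=r.camera("wrist");cv2.imwrite("pics/w3.png",c["img"][:,:,::-1])
C=np.array([.4502,-.2634]);ex=np.array([.992,-.127]);ey=np.array([.127,.992])
for y in(-96,-48,0,48,96): print(y,proj(c,[[*(C-.014*ex+y/1000*ey),.044]]).round(0), (C-.014*ex+y/1000*ey).round(4))
for o in r.outline_of("blank_1_center","wrist"): print(round(o["score"],2),np.round(o["bbox"],1),rect(c,o["mask"],.044))
E
```

```text
time: 6.27
ee_pos: [0.4992, -0.2553, 0.1376]
eef_rot: [0.75, 0.661, 0.0, 0.0]
ft_force: [0.0, -0.0, 0.5]
width: 0.028
grip_force: 0.1
time: 6.93
ee_pos: [0.3804, -0.2403, 0.2356]
eef_rot: [0.75, 0.661, 0.0, 0.001]
ft_force: [0.2, -0.0, 0.7]
width: 0.052
grip_force: 0.0
-96 [[371. 272.]] [ 0.4241 -0.3569]
-48 [[373. 232.]] [ 0.4302 -0.3092]
0 [[375. 189.]] [ 0.4363 -0.2616]
48 [[377. 142.]] [ 0.4424 -0.214 ]
96 [[379.  92.]] [ 0.4485 -0.1664]
0.27 [285.   17.2  24.2  27.5] [368.1 -86.5  17.5  26.7   2.9]
```

View pics/w3.png

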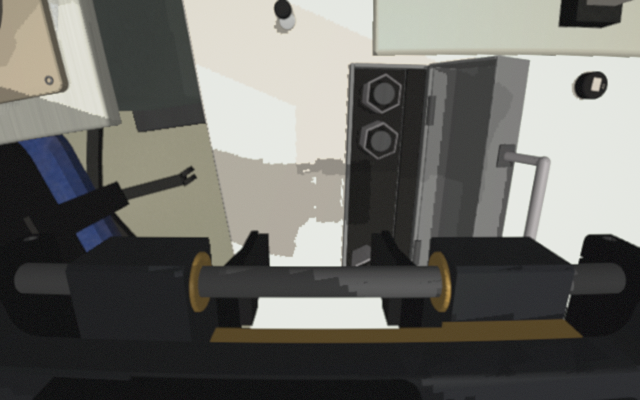

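The lid is open. Blanks show at (382,94) and (379,140), and a third is half hidden at (363,262), which fits places +96, +48 and -96. Their flats roughly face case x.

```bash
cat >> h.py <<'E'
def ftz(n=6):
    v=[]
    for _ in range(n): r.camera("wrist"); v.append(r.read_state()["ft_force"][2])
    s=r.read_state();print("ftz",np.mean(v).round(2),"sd",np.std(v).round(2),"w",round(s["width"],4),"g",round(s["grip_force"],1),"t",round(s["time"],1))
E
python3 - <<'E'
from h import *
c=r.camera("wrist")
print(onz(c,[[382,94],[379,140],[366,268]],.044).round(4))
A=onz(c,[[382,94]],.044)[0]
rel([A[0],A[1],.10],np.radians(82.7)); rel([A[0],A[1],.04])
ftz()
E
```

```text
[[ 0.4514 -0.1682  0.044 ]
 [ 0.4448 -0.2119  0.044 ]
 [ 0.4194 -0.35    0.044 ]]
pos [ 0.3809 -0.2401  0.2349] yaw 82.8 zdir [ 0.     0.001 -1.   ] shift [0.0802 0.0609 0.135 ] dist 0.168
turn about tool z 0.002 q7 0.351
pos [ 0.3809 -0.2401  0.2349] yaw 82.8 zdir [ 0.     0.001 -1.   ] shift [0.0801 0.0609 0.195 ] dist 0.219
ftz 0.04 sd 0.92 w 0.0527 g 0.0 t 7.4
```

```bash
python3 -m pendant '[[0.02,0.015,0.03,0],[0.02,0.015,0.03,0],[0.02,0.0155,0.03,0],[0.02,0.0155,0.03,0],[0,0,0.015,0],[0,0,0,0],[0,0,0,0]]' 0.6 40
python3 - <<'E'
from h import *
rel([.4510,-.168,.04],np.radians(82.7))
c=r.camera("wrist");cv2.imwrite("pics/w4.png",c["img"][:,:,::-1])
print(proj(c,[[.451,-.168,.044]]))
E
```

```text
time: 7.97
ee_pos: [0.4501, -0.1688, 0.0998]
eef_rot: [0.75, 0.661, -0.0, -0.001]
ft_force: [0.2, -0.6, 0.2]
width: 0.052
grip_force: 0.0
pos [ 0.4501 -0.1688  0.0998] yaw 82.7 zdir [-0.002  0.001 -1.   ] shift [0.0008 0.0009 0.0598] dist 0.06
turn about tool z 0.001 q7 0.069
[[319.98136271 217.79361973]]
```

View pics/w4.png

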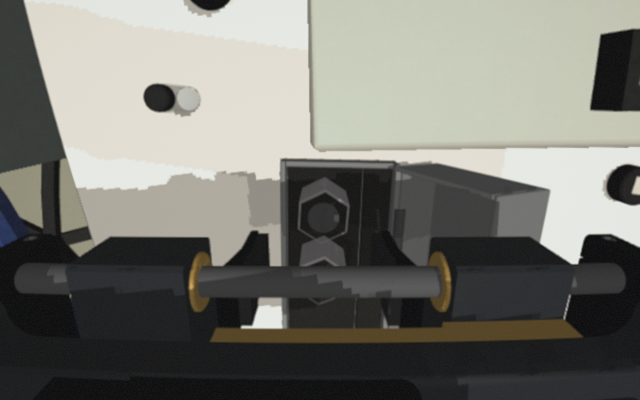

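The blank's top centre is at (324,215), between the fingers, and its flats face them. I'll descend.

```bash
python3 -m pendant '[[0,0.002,0.03,0],[0,0,0.02,0],[0,0,0.008,0],[0,0,0,0],[0,0,0,0]]' 0.6 40
python3 -m pendant '[[0,0,0,0],[0,0,0,0],[0,0,0,0],[0,0,0,0],[0,0,0,0],[0,0,0,0]]' 0 40
python3 -m pendant '[[0,0,-0.02,0],[0,0,-0.03,0],[0,0,-0.03,0],[0,0,-0.02,0],[0,0,0,0],[0,0,0,0]]'
python3 -c "
from h import *
ftz(8);print(tool()[1])"
```

```text
time: 8.43
ee_pos: [0.4531, -0.1699, 0.0434]
eef_rot: [0.751, 0.66, 0.0, 0.001]
ft_force: [0.0, -0.1, -0.0]
width: 0.0522
grip_force: 0.0
time: 8.93
ee_pos: [0.4527, -0.1693, 0.0427]
eef_rot: [0.751, 0.661, -0.0, 0.0]
ft_force: [-2.1, 1.2, 6.6]
width: 0.0356
grip_force: 40.0
time: 9.43
ee_pos: [0.4528, -0.1692, 0.1425]
eef_rot: [0.751, 0.661, 0.0, 0.001]
ft_force: [-0.1, 0.1, -2.6]
width: 0.0356
grip_force: 40.0
ftz -2.69 sd 0.41 w 0.0353 g 40.0 t 9.8
[ 0.45220478 -0.16885559  0.14137809]
```

About -2.7 N on lifting, so it is solid. Next, over to the bin, stopping short to look at the bin and the tray.

```bash
python3 -m pendant '[[0.037,0,-0.008,0],[0.037,0,-0.008,0],[0.037,0,-0.008,0],[0.037,0,-0.008,0],[0.037,0,-0.008,0],[0.037,0,-0.008,0],[0.037,0,-0.008,0]]'
python3 - <<'E'
from h import *
s,p,T=tool();print(p,s["width"],s["joint_positions"].round(2))
c=r.camera("wrist");cv2.imwrite("pics/w5.png",c["img"][:,:,::-1])
for n,z in(("bin",.028),("tray",.016)):
    for o in r.outline_of(n,"wrist"): print(n,round(o["score"],2),np.round(o["bbox"],1),rect(c,o["mask"],z))
E
```

```text
time: 10.42
ee_pos: [0.4851, 0.0896, 0.1984]
eef_rot: [0.751, 0.661, -0.0, 0.0]
ft_force: [0.6, 0.1, -3.5]
width: 0.0356
grip_force: 40.0
[0.48512936 0.08964388 0.19838423] 0.035643527477034365 [ 0.36  0.12 -0.67  1.82  0.08  1.23 -0.46]
bin 0.79 [259.   85.7 210.6 170.3] [444.3 183.3 170.  119.4   6.7]
```

View pics/w5.png

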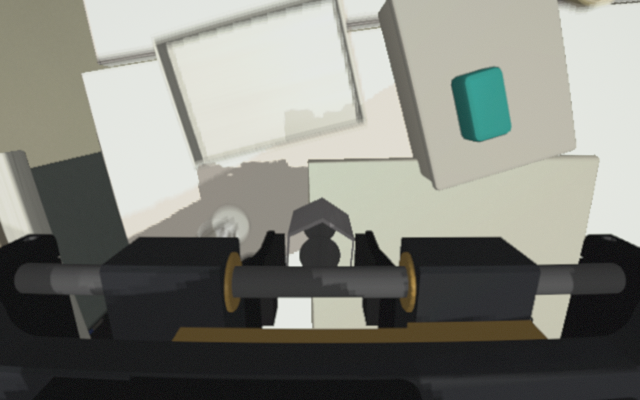

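The bin rect is 170 x 119 mm, as specified, centred at (0.444, 0.183) and turned 6.7°. The blank hangs upright with its flats on the pads at (320,230).

```bash
python3 - <<'E'
from h import *
rel([.482,.1626,.0435])
E
```

```text
pos [0.4854 0.0913 0.1985] yaw 83.1 zdir [ 0.001  0.001 -1.   ] shift [ 0.0702 -0.0121  0.1551] dist 0.171
```

```bash
python3 -m pendant '[[0.024,-0.004,0.03,0],[0.024,-0.004,0.03,0],[0.022,-0.004,0.03,0],[0,0,0.03,0],[0,0,0.025,0],[0,0,0.01,0],[0,0,0,0],[0,0,0,0]]'
python3 -m pendant '[[0,0,0,0],[0,0,0,0],[0,0,0,0],[0,0,0,0]]' 0.6
python3 -m pendant '[[0,0,-0.02,0],[0,0,-0.04,0],[0,0,-0.04,0],[-0.037,0,-0.02,0],[-0.037,0,0,0],[-0.037,0,0,0],[-0.037,0,0,0],[0,0,0,0]]'
python3 - <<'E'
from h import *
c=r.camera("top")
for o in r.outline_of("blank_1_center","top"): print(round(o["score"],2),np.round(o["bbox"],1),rect(c,o["mask"],.043))
c=r.camera("wrist");ftz(4)
B=[.4448,-.2119]; rel([*B,.10],np.radians(82.7))
E
```

```text
time: 11.23
ee_pos: [0.4823, 0.1579, 0.0428]
eef_rot: [0.751, 0.66, -0.001, -0.0]
ft_force: [0.1, -0.1, -2.3]
width: 0.0358
grip_force: 40.0
time: 11.57
ee_pos: [0.4828, 0.1587, 0.0436]
eef_rot: [0.751, 0.661, 0.0, 0.0]
ft_force: [0.9, -0.6, -0.1]
width: 0.0502
grip_force: 0.0
time: 12.23
ee_pos: [0.4629, 0.0048, 0.1631]
eef_rot: [0.753, 0.658, -0.001, 0.001]
ft_force: [0.2, -1.4, 0.3]
width: 0.0522
grip_force: 0.0
ftz -0.65 sd 0.35 w 0.052 g 0.0 t 12.6
pos [0.4637 0.0136 0.1629] yaw 82.8 zdir [ 0.  0. -1.] shift [-0.2262  0.0093  0.0629] dist 0.235
turn about tool z 0.003 q7 -0.286
```

```bash
python3 -m pendant '[[-0.032,0.001,0,0],[-0.032,0.001,0,0],[-0.032,0.001,0,0],[-0.032,0.001,0.01,0],[-0.033,0.001,0.02,0],[-0.033,0.001,0.02,0],[-0.033,0.002,0.013,0],[0,0,0,0]]'
python3 -m pendant '[[0,0,0,0]]'
python3 - <<'E'
from h import *
c=r.camera("wrist");cv2.imwrite("pics/w6.png",c["img"][:,:,::-1])
rel([.4448,-.2119,.04],np.radians(82.7));print(proj(c,[[.4448,-.2119,.044]]))
E
```

```text
time: 13.25
ee_pos: [0.4401, -0.219, 0.097]
eef_rot: [0.753, 0.659, -0.001, -0.001]
ft_force: [-0.9, 0.6, 1.0]
width: 0.0524
grip_force: 0.0
time: 13.33
ee_pos: [0.4423, -0.2143, 0.0989]
eef_rot: [0.751, 0.66, -0.0, -0.001]
ft_force: [-0.0, 1.2, -0.0]
width: 0.0521
grip_force: 0.0
pos [ 0.4431 -0.213   0.0996] yaw 82.7 zdir [-0.     0.001 -1.   ] shift [0.0012 0.0016 0.0596] dist 0.06
turn about tool z 0.001 q7 0.157
[[322.21518185 215.55686155]]
```

View pics/w6.png

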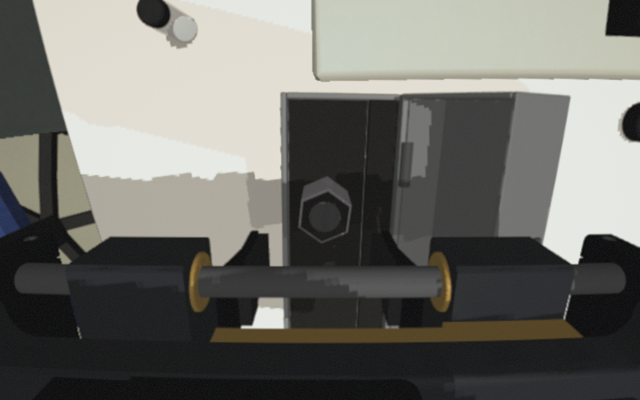

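The second blank is at (325,213), which again agrees with the prediction, and its flats face the fingers.

```bash
python3 -m pendant '[[0.002,0.002,0.03,0],[0,0,0.02,0],[0,0,0.008,0],[0,0,0,0],[0,0,0,0]]' 0.6 40
python3 -m pendant '[[0,0,0,0],[0,0,0,0],[0,0,0,0],[0,0,0,0],[0,0,0,0],[0,0,0,0]]' 0 40
python3 -m pendant '[[0,0,-0.02,0],[0,0,-0.03,0],[0,0,-0.03,0],[0,0,-0.02,0],[0,0,0,0],[0,0,0,0]]'
python3 - <<'E'
from h import *
ftz(8);c=r.camera("top")
i=c["img"][185:255,190:300];cv2.imwrite("pics/t1.png",cv2.resize(i,None,fx=7,fy=7,interpolation=cv2.INTER_CUBIC)[:,:,::-1])
rel([.48,.15,.14])
E
```

```text
time: 13.8
ee_pos: [0.4462, -0.2107, 0.0428]
eef_rot: [0.75, 0.662, 0.0, 0.0]
ft_force: [-0.4, -0.3, -0.2]
width: 0.0522
grip_force: 0.0
time: 14.3
ee_pos: [0.4453, -0.2119, 0.0422]
eef_rot: [0.751, 0.661, 0.0, 0.0]
ft_force: [-0.5, 1.8, 5.2]
width: 0.0353
grip_force: 40.0
time: 14.8
ee_pos: [0.4454, -0.2124, 0.1425]
eef_rot: [0.751, 0.661, 0.0, 0.001]
ft_force: [-0.4, 1.0, -1.0]
width: 0.0359
grip_force: 40.0
ftz -0.88 sd 0.53 w 0.0356 g 40.0 t 15.2
pos [ 0.4448 -0.2119  0.1414] yaw 82.7 zdir [-0.001  0.    -1.   ] shift [ 0.3635 -0.0109  0.0015] dist 0.364
```

View pics/t1.png

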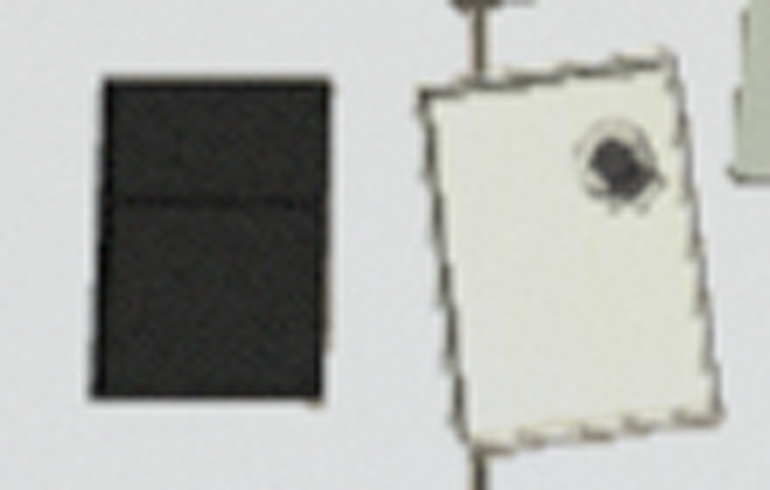

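About -0.9 N, so it is hollow. Blank 1 stands in the bin at crop (618,167). The tray's partition is at crop row 200, so the large compartment is on the near side. I'll carry this one there.

```bash
python3 -m pendant '[[0.036,-0.002,-0.008,0],[0.036,-0.002,-0.008,0],[0.036,-0.002,-0.008,0],[0.036,-0.002,-0.008,0],[0.036,-0.002,-0.008,0],[0.036,-0.002,-0.008,0],[0.036,-0.002,-0.008,0],[0.036,-0.002,0,0]]'
python3 -m pendant '[[0.034,-0.009,0,0],[0.034,-0.009,0,0],[0.034,-0.009,0,0],[0.034,-0.009,0,0],[0.034,-0.009,0,0],[0.034,-0.009,0,0],[0,0,0,0],[0,0,0,0]]'
python3 - <<'E'
from h import *
rel([.427,.325,.042]);s=r.read_state();print(s["width"],s["joint_positions"].round(2))
c=r.camera("wrist")
for o in r.outline_of("tray","wrist"): print(round(o["score"],2),np.round(o["bbox"],1),rect(c,o["mask"],.016))
E
```

```text
time: 15.92
ee_pos: [0.4661, 0.0776, 0.1994]
eef_rot: [0.751, 0.661, 0.001, 0.001]
ft_force: [0.5, 0.7, -0.6]
width: 0.0355
grip_force: 40.0
time: 16.58
ee_pos: [0.4368, 0.2871, 0.1976]
eef_rot: [0.749, 0.662, -0.0, -0.001]
ft_force: [0.9, -0.9, -1.4]
width: 0.0353
grip_force: 40.0
pos [0.4368 0.2871 0.1976] yaw 83.0 zdir [-0.001  0.001 -1.   ] shift [ 0.0363 -0.0142  0.1557] dist 0.16
0.035333132738974135 [ 0.1   0.23 -0.86  1.74  0.18  1.25 -0.93]
0.97 [327.4 112.7 164.2 124.9] [453.8 347.9 104.4 150.2  89.3]
```

```bash
python3 -m pendant '[[0.018,-0.007,0.03,0],[0.018,-0.007,0.035,0],[0,0,0.035,0],[0,0,0.03,0],[0,0,0.02,0],[0,0,0.006,0],[0,0,0,0],[0,0,0,0]]'
python3 -m pendant '[[0,0,0,0],[0,0,0,0],[0,0,0,0],[0,0,0,0]]' 0.6
python3 -m pendant '[[0,0,-0.03,0],[0,0,-0.04,0],[0,0,-0.04,0],[-0.037,0.005,-0.02,0],[-0.037,0.005,0,0],[-0.037,0.005,0,0],[-0.037,0,0,0],[0,0,0,0]]'
python3 -m pendant '[[-0.037,0,0,0],[-0.037,0,0,0],[-0.037,0,0,0],[-0.037,0,0,0],[-0.037,0,0,0],[-0.037,0,0,0],[-0.037,0,0,0],[0,0,0,0]]'
python3 - <<'E'
from h import *
c=r.camera("top")
for o in r.outline_of("blank_1_center","top"): print(round(o["score"],2),np.round(o["bbox"],1),rect(c,o["mask"],.043))
rel([.4215,-.357,.13],np.radians(82.7))
E
```

```text
time: 17.35
ee_pos: [0.4294, 0.3211, 0.0421]
eef_rot: [0.751, 0.66, -0.0, 0.0]
ft_force: [-0.0, 0.0, -1.1]
width: 0.0352
grip_force: 40.0
time: 17.68
ee_pos: [0.4289, 0.3222, 0.0421]
eef_rot: [0.751, 0.661, 0.0, 0.0]
ft_force: [-0.2, -0.4, 0.2]
width: 0.05
grip_force: 0.0
time: 18.35
ee_pos: [0.4249, 0.167, 0.1712]
eef_rot: [0.753, 0.658, -0.001, 0.001]
ft_force: [0.3, -0.6, -0.3]
width: 0.0518
grip_force: 0.0
time: 19.02
ee_pos: [0.3905, -0.0889, 0.1715]
eef_rot: [0.753, 0.658, -0.001, 0.001]
ft_force: [0.4, -0.4, -0.1]
width: 0.0525
grip_force: 0.0
pos [ 0.3917 -0.0836  0.1716] yaw 82.6 zdir [ 0. -0. -1.] shift [-0.2673  0.0649  0.0417] dist 0.278
turn about tool z -0.002 q7 0.026
```

```bash
python3 -m pendant '[[-0.036,0.009,0,0],[-0.036,0.009,0,0],[-0.036,0.009,0,0],[-0.036,0.009,0,0],[-0.036,0.009,0.01,0],[-0.036,0.01,0.015,0],[-0.036,0.01,0.017,0],[-0.015,0,0,0]]'
python3 -m pendant '[[0,0,0.02,0],[0,0,0.01,0],[0,0,0,0]]'
python3 - <<'E'
from h import *
c=r.camera("wrist");cv2.imwrite("pics/w7.png",c["img"][:,:,::-1])
rel([.4215,-.357,.04],np.radians(82.7));print(proj(c,[[.4215,-.357,.044]]))
E
```

```text
time: 19.78
ee_pos: [0.4221, -0.3581, 0.1261]
eef_rot: [0.751, 0.66, -0.0, -0.002]
ft_force: [-0.8, 0.4, -0.1]
width: 0.0521
grip_force: 0.0
time: 20.03
ee_pos: [0.4223, -0.3533, 0.0973]
eef_rot: [0.75, 0.662, 0.0, -0.002]
ft_force: [-0.4, 2.0, -0.7]
width: 0.052
grip_force: 0.0
pos [ 0.4228 -0.3536  0.0988] yaw 82.9 zdir [-0.001  0.002 -1.   ] shift [-0.0036 -0.0008  0.0588] dist 0.059
turn about tool z 0.003 q7 0.421
[[318.30508723 226.2694919 ]]
```

View pics/w7.png

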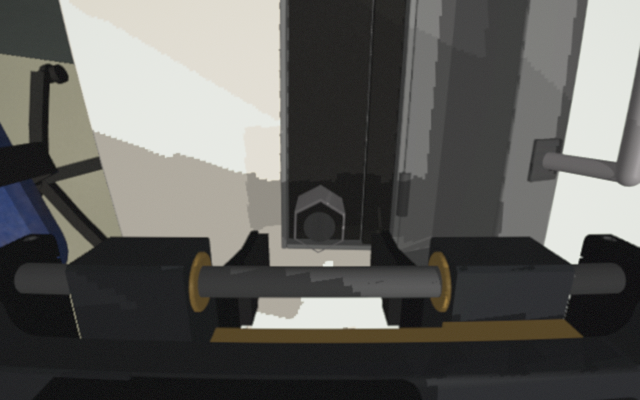

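The third blank is at (320,226), matching the prediction of (318,226). The rest of the case is empty.

```bash
python3 -m pendant '[[-0.003,0,0.03,0],[0,0,0.02,0],[0,0,0.008,0],[0,0,0,0],[0,0,0,0]]' 0.6 40
python3 -m pendant '[[0,0,0,0],[0,0,0,0],[0,0,0,0],[0,0,0,0],[0,0,0,0],[0,0,0,0]]' 0 40
python3 -m pendant '[[0,0,-0.02,0],[0,0,-0.03,0],[0,0,-0.03,0],[0,0,-0.02,0],[0,0,0,0],[0,0,0,0]]'
python3 - <<'E'
from h import *
ftz(8)
rel([.45,0,.19]);c=r.camera("top");o=r.outline_of("blank_1_center","top")
for k in o:print(round(k["score"],2),np.round(k["bbox"],1),rect(c,k["mask"],.043))
E
```

```text
time: 20.5
ee_pos: [0.4233, -0.3582, 0.0429]
eef_rot: [0.75, 0.661, 0.0, 0.001]
ft_force: [-0.2, -0.8, 0.5]
width: 0.0522
grip_force: 0.0
time: 21.0
ee_pos: [0.4222, -0.3587, 0.042]
eef_rot: [0.751, 0.661, -0.0, 0.0]
ft_force: [-2.4, 2.1, 5.2]
width: 0.0354
grip_force: 40.0
time: 21.5
ee_pos: [0.4224, -0.359, 0.1418]
eef_rot: [0.751, 0.661, 0.0, 0.001]
ft_force: [-0.7, -0.6, -4.0]
width: 0.0356
grip_force: 40.0
ftz -3.04 sd 0.57 w 0.0354 g 40.0 t 21.9
pos [ 0.4219 -0.3585  0.1408] yaw 82.7 zdir [-0.001  0.001 -1.   ] shift [ 0.3592 -0.0176 -0.049 ] dist 0.363
0.62 [411.9 190.9  84.1  31.2] [ 534.5 -268.   243.8   90.1   81.9]
```

About -3.0 N, so it is solid. I'll put it in the bin, on the near side.

```bash
python3 -m pendant '[[0.036,-0.002,-0.008,0],[0.036,-0.002,-0.008,0],[0.036,-0.002,-0.008,0],[0.036,-0.002,-0.008,0],[0.036,-0.002,-0.008,0],[0.036,-0.002,-0.008,0],[0.036,-0.002,-0.008,0],[0.036,-0.002,0,0]]'
python3 -m pendant '[[0.034,-0.009,0,0],[0.034,-0.009,0,0],[0.034,-0.009,0,0],[0.034,-0.009,0,0],[0.034,-0.009,0,0],[0.034,-0.009,0,0],[0.034,-0.009,0,0],[0,0,0,0]]'
python3 - <<'E'
from h import *
s=r.read_state();print(s["width"],s["grip_force"]);rel([.405,.189,.043])
E
```

```text
time: 22.67
ee_pos: [0.4433, -0.0694, 0.1992]
eef_rot: [0.751, 0.661, 0.001, 0.001]
ft_force: [2.0, -0.1, -3.0]
width: 0.0356
grip_force: 40.0
time: 23.33
ee_pos: [0.4087, 0.18, 0.1982]
eef_rot: [0.748, 0.664, 0.001, -0.001]
ft_force: [0.4, 1.2, -3.1]
width: 0.0353
grip_force: 40.0
0.03526072908741473 40.00042225699872
pos [0.4087 0.18   0.1982] yaw 83.2 zdir [ 0.001  0.003 -1.   ] shift [ 0.008  -0.0049  0.1552] dist 0.156
```

```bash
python3 -m pendant '[[0.004,-0.004,0.03,0],[0,0,0.035,0],[0,0,0.035,0],[0,0,0.03,0],[0,0,0.02,0],[0,0,0.005,0],[0,0,0,0],[0,0,0,0]]'
python3 -m pendant '[[0,0,0,0],[0,0,0,0],[0,0,0,0],[0,0,0,0]]' 0.6
python3 -m pendant '[[0,0,-0.03,0],[0,0,-0.04,0],[0,0,-0.04,0],[-0.037,0,-0.03,0],[-0.037,0,-0.03,0],[-0.037,0.005,0,0],[-0.037,0.005,0,0],[-0.037,0.005,0,0]]'
python3 -m pendant '[[-0.037,0,0,0],[-0.037,0,0,0],[-0.037,0,0,0],[0,0,0,0],[0,0,0,0]]'
python3 - <<'E'
from h import *
c=r.camera("top")
i=c["img"][170:260,190:470];cv2.imwrite("pics/t2.png",cv2.resize(i,None,fx=2.8,fy=2.8,interpolation=cv2.INTER_CUBIC)[:,:,::-1])
for k in r.outline_of("lid_handle","top")[:2]: print(round(k["score"],2),k["bbox"])
s,p,T=tool();print(p,s["joint_positions"].round(2))
E
```

```text
time: 24.0
ee_pos: [0.4071, 0.1777, 0.0428]
eef_rot: [0.75, 0.661, 0.0, -0.0]
ft_force: [-0.4, 0.4, -3.0]
width: 0.0355
grip_force: 40.0
time: 24.33
ee_pos: [0.4074, 0.1775, 0.043]
eef_rot: [0.751, 0.661, 0.0, 0.0]
ft_force: [-1.0, 0.5, 0.3]
width: 0.0501
grip_force: 0.0
time: 25.0
ee_pos: [0.3996, -0.0004, 0.2061]
eef_rot: [0.75, 0.661, 0.001, 0.001]
ft_force: [1.2, 0.2, -0.3]
width: 0.0524
grip_force: 0.0
time: 25.42
ee_pos: [0.3852, -0.1103, 0.2051]
eef_rot: [0.752, 0.659, 0.0, 0.0]
ft_force: [0.6, 1.8, -0.1]
width: 0.0522
grip_force: 0.0
0.73 [279.2, 208.3, 14.2, 11.0]
0.7 [415.6, 193.9, 85.1, 36.3]
[ 0.38573722 -0.10807559  0.20518308] [ 0.63 -0.14 -0.43  2.02 -0.06  1.24  0.1 ]
```

View pics/t2.png

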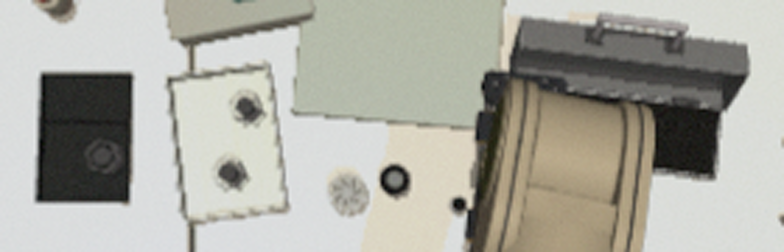

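The bin holds two blanks at crop (246,108) and (232,173), and the tray holds one at (101,155), so all three are sorted. The handle of the open lid is at crop (645,22).

```bash
python3 - <<'E'
from h import *
c=r.camera("top")
u=[[190+603/2.8,170+16/2.8],[190+688/2.8,170+28/2.8]]
print(u,onz(c,u,.124).round(4))
rel([.505,-.245,.20],np.radians(97))
E
```

```text
[[405.3571428571429, 175.71428571428572], [435.7142857142857, 180.0]] [[ 0.5618 -0.2361  0.124 ]
 [ 0.5469 -0.3266  0.124 ]]
pos [ 0.3858 -0.1077  0.2052] yaw 82.8 zdir [ 0. -0. -1.] shift [-0.1213  0.1354  0.0052] dist 0.182
turn about tool z -0.247 q7 0.098
```

```bash
python3 -m pendant '[[-0.024,0.027,0,0],[-0.024,0.027,0,0],[-0.024,0.027,0,0],[-0.024,0.027,0,0],[-0.024,0.024,0,0],[0,0,0,0]]' 1 20
python3 -m pendant '[[0,0,0,-0.1],[0,0,0,-0.1],[0,0,0,-0.1],[0,0,0,-0.088],[0,0,0,0],[0,0,0,0]]' 1
python3 - <<'E'
from h import *
c=r.camera("wrist");cv2.imwrite("pics/w8.png",c["img"][:,:,::-1])
print(proj(c,[[.558,-.2545,.124],[.5544,-.281,.124]]));rel([.5287,-.268,.116],np.radians(105))
E
```

```text
time: 26.07
ee_pos: [0.5036, -0.2481, 0.2037]
eef_rot: [0.751, 0.66, 0.0, -0.0]
ft_force: [-1.9, -0.1, -0.7]
width: 0.0826
grip_force: 0.0
time: 26.57
ee_pos: [0.5017, -0.2435, 0.2051]
eef_rot: [0.61, 0.793, 0.0, 0.0]
ft_force: [0.9, -0.3, -0.3]
width: 0.0871
grip_force: 0.0
[[390.00721205 240.01598809]
 [374.4508533  270.51556032]]
pos [ 0.5016 -0.2437  0.2051] yaw 104.8 zdir [ 0.  0. -1.] shift [-0.0304  0.0199  0.0891] dist 0.096
turn about tool z -0.003 q7 0.56
```

View pics/w8.png

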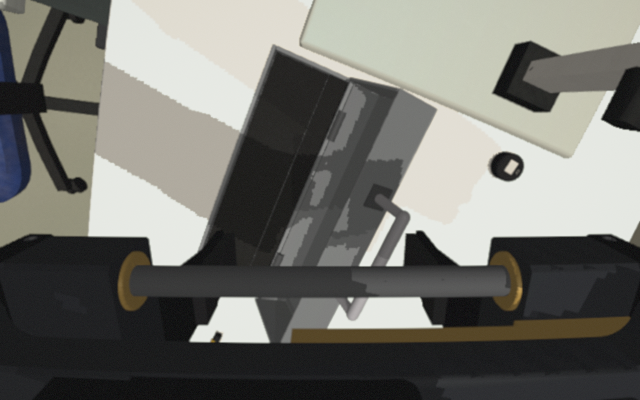

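The bar runs from (403,215) to (352,315), and my predicted point (390,240) lies on it. I'll put the rear finger behind the bar.

```bash
python3 -m pendant '[[-0.015,0.01,0,0],[-0.015,0.01,0,0],[0,0,0,0],[0,0,0.03,0],[0,0,0.03,0],[0,0,0.029,0],[0,0,0,0],[0,0,0,0]]' 1
python3 - <<'E'
from h import *
rel([.5287,-.268,.116]);c=r.camera("wrist");cv2.imwrite("pics/w9.png",c["img"][150:,150:550][:,:,::-1])
# case -x direction in tool frame
s,p,T=tool();print((T.T@np.array([-.992,.127,0])).round(3))
E
```

```text
time: 27.28
ee_pos: [0.5275, -0.2675, 0.1155]
eef_rot: [0.609, 0.793, -0.0, -0.001]
ft_force: [0.6, 0.2, 1.1]
width: 0.0872
grip_force: 0.0
pos [ 0.5275 -0.2675  0.1155] yaw 104.9 zdir [-0.002  0.001 -1.   ] shift [-0.0007  0.001  -0.0005] dist 0.001
[ 0.378 -0.926 -0.001]
```

View pics/w9.png

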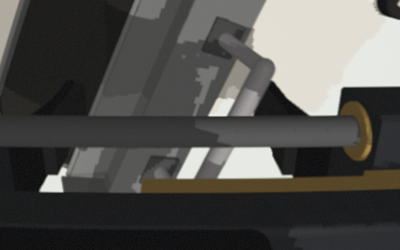

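```bash
python3 -m pendant '[[0.005,-0.0128,-0.003,0],[0.0052,-0.0128,-0.003,0],[0.0052,-0.0128,-0.003,0],[0.0052,-0.0128,-0.003,0]]' 1
python3 -m pendant '[[0.0052,-0.0128,-0.003,0],[0.0052,-0.0128,-0.002,0],[0,0,0,0],[0,0,0,0]]' 1
python3 - <<'E'
from h import *
s,p,T=tool();print(p);ftz(3)
c=r.camera("wrist");cv2.imwrite("pics/w10.png",c["img"][100:,100:550][:,:,::-1])
E
```

```text
time: 27.67
ee_pos: [0.4747, -0.2619, 0.1312]
eef_rot: [0.609, 0.793, 0.0, 0.002]
ft_force: [0.9, 0.9, -0.5]
width: 0.0871
grip_force: 0.4
time: 28.0
ee_pos: [0.4471, -0.2589, 0.1354]
eef_rot: [0.609, 0.793, -0.0, 0.002]
ft_force: [0.0, 0.0, 0.7]
width: 0.0872
grip_force: 0.1
[ 0.44712344 -0.25888225  0.1353603 ]
ftz -0.46 sd 0.73 w 0.0872 g 0.1 t 28.1
```

View pics/w10.png

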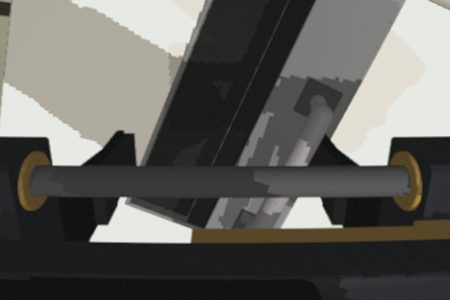

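The lid is nearly upright, its bar resting against the rear finger near crop (300,150). I'll square up the tool and pinch the bar.

```bash
python3 -m pendant '[[0,0,0,0.1],[0,0,0,0.1],[0,0,0,0.1],[0,0,0,0.088],[0,0,0,0],[0,0,0,0]]' 1 15
python3 -m pendant '[[0,0.005,0,0],[0,0.005,0,0],[0,0.005,0,0],[0,0.005,0,0],[0,0.005,0,0],[0,0.005,0,0],[0,0.003,0,0],[0,0,0,0]]' 0 15
python3 -m pendant '[[0,0,0,0],[0,0,0,0],[0,0,0,0]]' 0 15
python3 - <<'E'
from h import *
s,p,T=tool();d=p-np.array([.4909,-.2686,0]);x=d@[.992,-.127,0];print(p,"bar x rel hinge",x,"z",p[2]+.008-.022,"theta",np.arctan2(p[2]+.008-.022,-x)-.15)
E
```

```text
time: 28.7
ee_pos: [0.4465, -0.2581, 0.1329]
eef_rot: [0.749, 0.662, 0.0, -0.0]
ft_force: [-0.2, -0.7, 0.3]
width: 0.0868
grip_force: 0.1
time: 29.37
ee_pos: [0.4796, -0.2624, 0.133]
eef_rot: [0.75, 0.661, 0.0, 0.0]
ft_force: [-0.1, 0.0, 0.5]
width: 0.0415
grip_force: 0.2
time: 29.62
ee_pos: [0.4787, -0.2624, 0.133]
eef_rot: [0.751, 0.661, -0.0, -0.0]
ft_force: [1.0, 0.3, 0.5]
width: 0.0212
grip_force: 0.2
[ 0.47865344 -0.26239831  0.13303739] bar x rel hinge -0.012936199658082268 z 0.11903738994033802 theta 1.3125477136633636
```

```bash
python3 -m pendant '[[0,0,0,0],[0,0,0,0],[0,0,0,0],[0,0,0,0]]' 0 15
python3 -m pendant '[[0,-0.0142,0.0023,0],[0,-0.0139,0.004,0],[0,-0.0133,0.0056,0],[0,-0.0125,0.0072,0],[0,0,0,0]]'
python3 -m pendant '[[0,-0.0116,0.0086,0],[0,-0.0105,0.01,0],[0,-0.0091,0.0111,0],[0,-0.0078,0.0121,0],[0,0,0,0]]'
python3 -m pendant '[[0,-0.0063,0.013,0],[0,-0.0047,0.0137,0],[0,-0.003,0.0141,0],[0,0,0,0],[0,0,0,0]]'
```

```text
time: 29.95
ee_pos: [0.4787, -0.2625, 0.1331]
eef_rot: [0.751, 0.661, -0.0, 0.0]
ft_force: [0.4, 0.3, -0.6]
width: 0.0086
grip_force: 15.0
time: 30.37
ee_pos: [0.423, -0.2546, 0.1126]
eef_rot: [0.751, 0.661, -0.0, -0.002]
ft_force: [-1.1, 4.1, 1.1]
width: 0.0095
grip_force: 15.0
time: 30.78
ee_pos: [0.3859, -0.2496, 0.0705]
eef_rot: [0.75, 0.661, 0.0, -0.001]
ft_force: [1.0, 4.0, -1.1]
width: 0.0091
grip_force: 15.0
time: 31.2
ee_pos: [0.3731, -0.2482, 0.0311]
eef_rot: [0.75, 0.661, 0.0, -0.001]
ft_force: [1.5, 5.4, -1.7]
width: 0.0092
grip_force: 15.1
```

```bash
python3 -m pendant '[[0,0,0.001,0],[0,0,0,0],[0,0,0,0],[0,0,0,0]]' 0.28
python3 -m pendant '[[0,0,-0.02,0],[0,0,-0.04,0],[0,0,-0.04,0],[0,0,-0.04,0],[0,-0.01,-0.03,0],[0,-0.01,0,0],[0,0,0,0]]'
python3 - <<'E'
from h import *
c=r.camera("scene");i=c["img"][120:320,180:500];cv2.imwrite("pics/s3.png",cv2.resize(i,None,fx=2.4,fy=2.4,interpolation=cv2.INTER_CUBIC)[:,:,::-1]);ftz(1)
w=r.camera("wrist")
for k in r.outline_of("case","wrist")[:1]: print(k["score"],rect(w,k["mask"],.055))
E
```

```text
time: 31.53
ee_pos: [0.3732, -0.2495, 0.0309]
eef_rot: [0.751, 0.661, -0.0, 0.001]
ft_force: [-1.0, -1.0, -0.5]
width: 0.0225
grip_force: 0.0
time: 32.12
ee_pos: [0.3525, -0.2473, 0.2023]
eef_rot: [0.751, 0.66, -0.0, 0.002]
ft_force: [-0.1, -0.8, -1.0]
width: 0.0246
grip_force: 0.0
ftz -0.41 sd 0.0 w 0.0245 g 0.0 t 32.2
0.59 [ 433.9 -231.5  193.5  126.7   81.7]
```

View pics/s3.png

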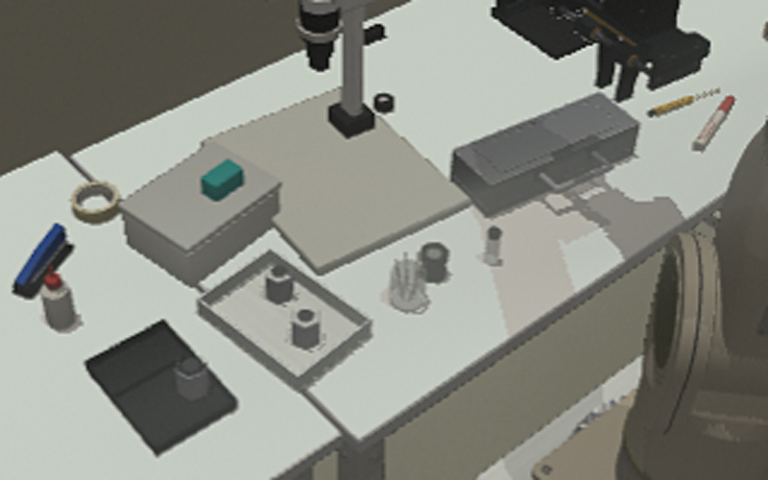

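The lid is shut at (545,150), both solid blanks stand in the bin at (280,285) and (305,328), the hollow one stands in the tray at (192,378), and the other things are where they were.

```bash
python3 -c "
from bench import r
print(r.close_job())"
```

```text
the job is handed in; nothing more can be done
None
```

The job is handed in, with no verdict returned: the case held three blanks, the two solid ones (about 2.7 and 3.0 N) are in the aluminium bin, the hollow one (about 0.9 N) is in the black tray, the lid is shut, and nothing else looked moved in the last picture.

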